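# Seat the flat bar in the twin-screw clamp and wind the bar down level

### The job

Take the flat steel plate out of its nest, lay it on the clamp fixture's tongue, then take it again by its rear end, since no gripper fits under the raised clamp bar, and slide it in under the bar until it drops flat into the shallow pocket. Then wind the bar down onto it by turning the two winged knobs clockwise, by turns and in small steps so that neither end of the bar ever stands more than 7 mm above the other, until both knobs come to their stops. Let go at the end, and leave the nut, the tape roll and the welding magnet where they are.

Things in the scene. Friction and masses are not known exactly. Their poses are not given: they have to be found in the camera images.
- fixture: dark steel clamp fixture, fixed to the table. Origin: on the table under the pocket's centre; z up, +x = the way the plate is slid (roughly to the robot's right), +y roughly away from the robot. Two screws with knobs at x 0, y +-85 mm on a cross beam 214 mm wide; across above them and the pocket lies the clamp bar (32 mm in x, 204 mm in y), at x 0.
- tongue_step (a point): rear edge of the pocket: fixture x -64 mm, y 0, z 16 mm, axes as the fixture. From here a tongue 48 mm wide (flat top 16 mm above the table, nothing beside it, fingers may go down next to the plate) runs back to x -182 mm. Ahead the surface steps down 4 mm to the pocket's floor, 12 mm above the table.
- end_stop (a point): front end of the pocket: face of the end stop at fixture x +64 mm, y 0, z 12 mm (pocket 128 mm long, stop 25 mm high). Guide rails, top 22 mm above the table, stand beside the pocket from x -24 mm on, inner faces at y +-32.5 mm; before them a flared mouth from x -39 mm, about 71 mm wide at its tip. Behind x -39 mm the sides are open.
- work_plate: plain grey steel plate, 125 x 62 x 6 mm, 0.37 kg (varies); it lies flat in the nest at the start. Origin: centre of its underside; local x along the 125 mm length.
- nest: dark steel nest, fixed; holds the plate 10 mm above the table. 150 mm long (local x), 84 mm wide, origin on the table under its centre. Walls 23 mm high at both ends and along the plate's sides from 35 to 69 mm from the centre: the plate can be gripped only across its 62 mm width at the middle, where fingers may go down to the table beside it.
- knob_far (a joint): angle of the knob at local y = +85 mm of the fixture (farther from the robot), rad: 0 = bar raised, grows clockwise seen from above, stop at 2.7. One turn lowers this end of the bar by 24 mm (3.8 mm per rad). Stays where it is left; about 0.06 N m to turn.
- knob_near (a joint): angle of the knob at local y = -85 mm (nearer to the robot), same sense, stop and lead.
- knob_far_grip (a point): grip point on the far knob's axis, 84 mm above the table: centre of an upright black wing 44 mm long (along this point's x, which turns with the knob), 14 mm thick, 68 to 98 mm above the table, free on all sides.
- knob_near_grip (a point): the same on the near knob; this knob leans by up to 0.03 rad from the vertical.
- bar_far_end (a point): top of the clamp bar at the far screw; z axis square to the bar. The bar's foot (36 x 44 mm, under its middle) ends 24 mm lower: 28 mm above the table with both knobs at 0, at least 26.8 mm at the start (knobs at 0 to 0.3; a plate on the tongue reaches 22 mm), and pressing on the seated plate (top 18 mm above the table) at the stops.
- bar_near_end (a point): the same at the near screw; the difference in height of the two points is how far the bar is out of level (170 mm apart).
- nut: bystander: hexagon nut, 34 x 29 x 16 mm, origin at the centre of its underside
- tape_roll: bystander: the roll of tape nearer to the fixture (another stands at the back by the cabinet), 69 mm across, 25 mm high, origin at the centre of its underside
- magnet: bystander: the arrow-shaped welding magnet nearer to the fixture (another lies further back), 90 x 100 x 17 mm, origin at the centre of its underside
Mind the look-alikes: they are no part of the job. There is more than one size of the work_plate; the job needs the middle-sized.

How it is judged:
By the outcome, as a careful person would: the job done as asked, in the order asked, and still so for the second after the job is handed in, with the robot touching nothing.
It also fails if it takes over 72 s, if anything falls off the work surface, if the arm or the gripper's body presses on something with over 40 N, if the wrist force passes 120 N, or if a joint passes its speed limit or range.

### The arm

A 6-joint arm with a two-finger parallel gripper is mounted at the origin on a cart in front of the work surface, level with it; the furniture and walls round the work are solid. World frame = base frame: x ahead of the robot, y to its left, z up, the work surface at z = 0. Lengths are in mm, angles in rad, forces in N, time in s.
With the tool pointing down it reaches from about 350 to 775 mm from the base axis. Payload 7.3 kg.
Tool frame: the origin (TCP) lies at the very end of the fingers, on their centre line; the grasp point (between the pads) lies 19 mm behind it; z points along the fingers, y is the line along which they close (so a half turn about z gives the same grasp; the last joint's range is limited). The gripper opens to 92 mm and grips with 3 to 60 N. Pads are 19 mm wide; open, the fingers measure 130 mm over their backs; the gripper's body (75 mm by 190 mm) begins 47 mm behind the grasp point.
Start: joints at [0.961, 0.342, 1.524, -0, 1.275, -0.146], TCP at [234.848, 469.565, 226.741] pointing down, gripper open.
Joint ranges: [-2.53, 2.53], [-0.77, 2.02], [0.04, 2.7], [-1, 4.14], [0.28, 2.66], [-3.11, 3.11]. Speed limits (rad/s): [2.57, 2.57, 3.14, 3.14, 3.14, 3.14].

### API

Orientations are given as [roll, pitch, yaw] about the fixed x, y, z axes, in that order (R = Rz(yaw) Ry(pitch) Rx(roll)).
In Python, from plant import get_obs, vision, workorder gives the robot as it stands.
- The arm moves only by the shell command python3 -m pendant 'ROWS' [OPENING]. ROWS is a JSON object of lists of equal length, an entry for each row: "dp": the shift along the tool's x, y, z in m, a list of three; "rotation": the turn, a rotation vector about the tool's x, y, z in rad, a list of three. A call has 1 to 8 rows; each row is the pose to reach, as a shift and turn from the pose commanded when the call began, along the tool's axes at that moment; what a row does not reach only later rows make up. A row lasts 1/8 s, in which the tool goes at most 62.5 mm and 10.7 degrees, less where a joint would pass 70% of its speed; a pose out of reach is approached as far as the arm can. A call with a gripper value outside its range is refused whole. OPENING is the finger opening in m, from 0 to 0.0918, set as the call begins (- or left out, the last holds). The fingers move at their own pace and stop on an object; the grip force is fixed at half the most. Time passes only in rows, so rows that repeat a pose let the fingers close. It gives the time, the measured TCP pose, the force, the opening and the grip force at its end, in the units of the state.
- get_obs(): the state, without advancing time (a new reading comes with each control period).
- vision.capture(name): name is "scene" or "top" or "wrist"; returns a dict with "pixels" (480x640x3 uint8, red, green, blue), "vfov" (degrees; the focal length in pixels is half the picture's height over the tangent of half this angle, whatever the lens; pixels are square), "cx", "cy" (the principal point, pixels), "dist" ([k1, k2, p1, p2, k3] as OpenCV has them; the pictures are not rectified), "pose" (4x4, takes a point from camera to world coordinates); the wrist camera has in their place "T_tool_cam" (4x4, takes a point from camera to tool coordinates, whose origin is the TCP and whose axes are the flange's). Camera axes: x right, y up, looking along -z (the intrinsics and any distortion apply to the point x, -y, -z); pixel columns grow to the right and rows downward; lengths in mm; the calibration is good to about 2 mm. A picture is of the moment at which its call begins: read the wrist's pose just before it. There is no depth.
- workorder.close_job(): hands the job in; it is judged then, once.
The state is a dict: "time": time; "joint_positions": joint angles; "dq": joint speeds; "tau": joint torques, N m; "tool_pos": TCP position; "tcp_rot": TCP orientation; "contact_force": force on the tool from outside, world axes, zero at the start; "moment": the same for the moment, N m; "grip_width": finger opening in mm; "finger_force": force on a finger pad.
Only numpy, scipy, OpenCV 4.12 (cv2) and the standard library are available. Lean on these libraries where they do the work, as an engineer would, in place of code of your own. Each camera call takes 0.05 s, during which the arm holds its last target. There are 200 camera calls.

## Working session

There is one attempt and no reset: what is moved stays moved. The work goes in short steps, Python scripts to look and compute and a shell command to move; the robot and the scene stay as the last step left them, time stands still between calls to the robot, and variables do not carry over. Pictures are saved under pics/ and viewed, at most 10 in all, crops included, and the job is handed in when it is done.

```bash
ls; mkdir -p pics
cat > h.py <<'E'
import numpy as np, cv2
from plant import get_obs, vision
from scipy.spatial.transform import Rotation as R
def cap(name):
    o=get_obs(); c=vision.capture(name)
    if 'pose' in c: T=np.array(c['pose'])
    else:
        W=np.eye(4); W[:3,:3]=R.from_euler('xyz',o['tcp_rot']).as_matrix(); W[:3,3]=o['tool_pos']; T=W@np.array(c['T_tool_cam'])
    f=240/np.tan(np.radians(c['vfov'])/2)
    K=np.array([[f,0,c['cx']],[0,f,c['cy']],[0,0,1.]])
    return dict(im=np.array(c['pixels']),T=T,K=K,d=np.array(c['dist'],float))
def rays(c,uv):
    p=cv2.undistortPoints(np.array(uv,float).reshape(-1,1,2),c['K'],c['d']).reshape(-1,2)
    v=np.c_[p[:,0],-p[:,1],-np.ones(len(p))]@c['T'][:3,:3].T
    return c['T'][:3,3],v
def plane(c,uv,z):
    o,v=rays(c,uv); return o+v*((z-o[2])/v[:,2])[:,None]
def proj(c,P):
    q=(np.array(P,float).reshape(-1,3)-c['T'][:3,3])@c['T'][:3,:3]
    q=np.c_[q[:,0],-q[:,1],-q[:,2]]
    return cv2.projectPoints(q,np.zeros(3),np.zeros(3),c['K'],c['d'])[0].reshape(-1,2)
def tri(cs,uvs):
    A=np.zeros((3,3));b=np.zeros(3)
    for c,uv in zip(cs,uvs):
        o,v=rays(c,[uv]);v=v[0]/np.linalg.norm(v[0]);M=np.eye(3)-np.outer(v,v);A+=M;b+=M@o
    return np.linalg.solve(A,b)
def save(c,n): cv2.imwrite('pics/'+n+'.png',c['im'][:,:,::-1])
E
python3 - <<'E'
from h import *
import pickle
o=get_obs();print(o)
D={}
for n in ['scene','top','wrist']:
    c=cap(n);save(c,n+'0');D[n]=c;print(n,c['T'].round(2).tolist(),c['K'][0,0],c['d'])
pickle.dump(D,open('d0.pkl','wb'))
E
```

```text
pics
{'time': 0.0, 'joint_positions': array([ 9.61003899e-01,  3.42715802e-01,  1.52501439e+00, -9.12848768e-06,
        1.27539084e+00, -1.46008264e-01]), 'dq': array([ 0.00017692, -0.00226304, -0.00106245,  0.00145839,  0.00055406,
        0.00158026]), 'tau': array([ 1.35168789e-04, -4.31250679e+01, -2.44216722e+01,  7.17248255e-02,
        5.59438672e-02, -1.07883723e-04]), 'tool_pos': array([234.60370747, 469.21396935, 226.04946851]), 'tcp_rot': array([-3.14007926e+00, -2.13728226e-04,  2.67781099e+00]), 'contact_force': array([-0.21895723,  0.46921712,  0.02791789]), 'moment': array([-0.0683062 , -0.04630897,  0.01585229]), 'finger_force': 0.0, 'grip_width': 91.54625155829252}
scene [[0.81, 0.39, -0.44, -71.66], [-0.59, 0.56, -0.59, -855.28], [0.02, 0.73, 0.68, 1074.62], [0.0, 0.0, 0.0, 1.0]] 560.2408686114031 [0.05216963 0.         0.         0.         0.        ]
top [[-0.03, 1.0, -0.09, 498.37], [-1.0, -0.03, -0.01, 33.44], [-0.01, 0.09, 1.0, 1283.98], [0.0, 0.0, 0.0, 1.0]] 473.3430258242568 [-0.03384658  0.          0.          0.          0.        ]
wrist [[0.45, -0.86, -0.24, 169.78], [0.89, 0.43, 0.12, 501.65], [-0.0, -0.27, 0.96, 383.32], [0.0, 0.0, 0.0, 1.0]] 416.8693890356893 [-0.02072123  0.          0.          0.          0.        ]
```

View pics/top0.png

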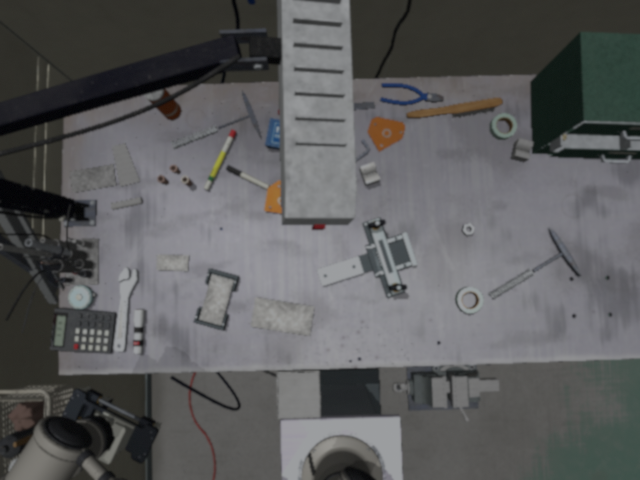

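View pics/scene0.png

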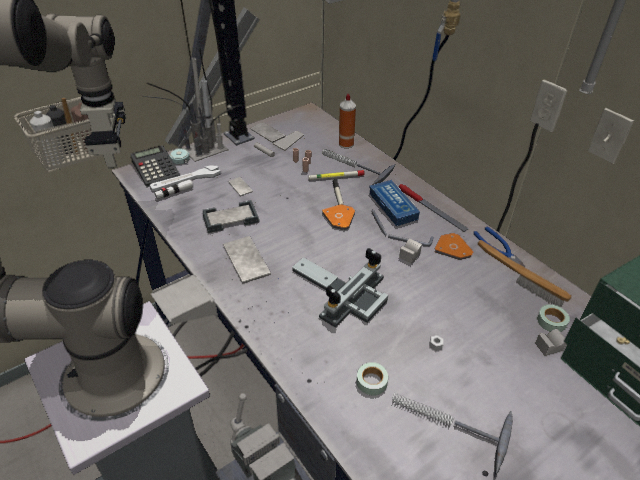

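The top view shows the nest with the plate at (217,299), and the fixture at (385,258) with its tongue end at (322,275), pointing left. The scene view shows the nest at (230,216) and the fixture at (345,290), with knobs at (333,297) and (373,257). Other plates, not part of the job, are at (283,315) and (173,262) in the top view.

Run:
```python
from h import *
import pickle
D=pickle.load(open('d0.pkl','rb'));t=D['top'];s=D['scene']
P=lambda uv,z:plane(t,uv,z).round(1).tolist()
print('nest/plate',P([[217,299],[229,273],[205,325]],16))
print('tongue end, fixture',P([[322,275],[385,258]],16))
print('knobs',P([[376,226],[397,291]],84))
print('knob tri',tri([t,s],[(376,226),(373,257)]),tri([t,s],[(397,291),(333,297)]))
print('bystanders nut roll magnet',P([[468,229],[469,300],[386,132],[274,200]],10))
```

```text
nest/plate [[473.1, 319.4, 16.0], [541.6, 286.3, 16.0], [405.0, 352.5, 16.0]]
tongue end, fixture [[529.0, 36.9, 16.0], [569.4, -133.3, 16.0]]
knobs [[648.0, -104.8, 84.0], [481.4, -151.2, 84.0]]
knob tri [ 651.46954956 -107.29189793   81.29910819] [ 485.72743219 -154.92967024   79.12448001]
bystanders nut roll magnet [[641.6, -362.2, 10.0], [450.5, -354.2, 10.0], [917.9, -151.6, 10.0], [737.2, 161.7, 10.0]]
```

```bash
python3 -m pendant '{"dp":[[-0.06,0,0],[-0.12,-0.03,0],[-0.17,-0.07,0],[-0.18,-0.08,0],[-0.18,-0.08,0]],"rotation":[[0,0,0],[0,0,0],[0,0,0],[0,0,0],[0,0,0]]}'
python3 - <<'E'
from h import *
import pickle
c=cap('wrist');save(c,'w1');pickle.dump(c,open('w1.pkl','wb'));print(c['T'][:3,3])
E
```

```text
time: 0.78
tool_pos: [360.5, 316.4, 226.7]
tcp_rot: [-3.141, -0.0, 2.675]
contact_force: [0.4, -0.3, 0.1]
grip_width: 91.6
finger_force: 0.0
[295.69591397 348.76966125 383.87794538]
```

```bash
python3 -m pendant '{"dp":[[-0.06,0.03,0],[-0.10,0.05,0],[-0.10,0.05,0],[-0.10,0.05,0]],"rotation":[[0,0,0],[0,0,0],[0,0,0],[0,0,0]]}'
python3 - <<'E'
from h import *
import pickle
c=cap('wrist');save(c,'w2');pickle.dump(c,open('w2.pkl','wb'));print(c['T'][:3,3])
a=pickle.load(open('w1.pkl','rb'))
m=np.hstack([cv2.resize(x['im'],(400,300)) for x in(a,c)]);cv2.imwrite('pics/w12.png',m[:,:,::-1])
E
```

```text
time: 1.32
tool_pos: [470.7, 318.4, 226.1]
tcp_rot: [-3.141, -0.001, 2.679]
contact_force: [-1.2, 0.7, -0.5]
grip_width: 92.1
finger_force: 0.0
[405.98113009 350.54582391 383.36465328]
```

View pics/w12.png

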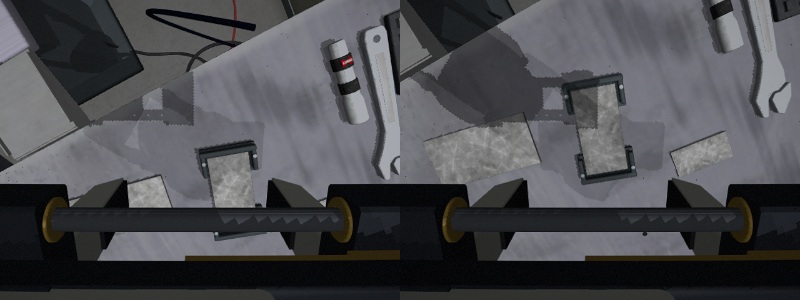

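The wrist pictures show the nest. In the right one, the nest runs from (565,80) to (635,180), with the plate upright in it. The other plates lie on either side, and the fingers take up the bottom of the frame.

Run:
```python
from h import *
import pickle
c=pickle.load(open('w2.pkl','rb'))
m=cv2.resize(c['im'][100:310,225:425],None,fx=2.8,fy=2.8,interpolation=cv2.INTER_CUBIC)
t=pickle.load(open('d0.pkl','rb'))['top']
m2=cv2.resize(t['im'][262:334,190:245],None,fx=4,fy=4,interpolation=cv2.INTER_CUBIC)
o=np.zeros((588,800,3),np.uint8);o[:m.shape[0],:m.shape[1]]=m;o[:288,570:790]=m2
cv2.imwrite('pics/z1.png',cv2.convertScaleAbs(o,alpha=1.4)[:,:,::-1])
```

```text
(no output)
```

View pics/z1.png

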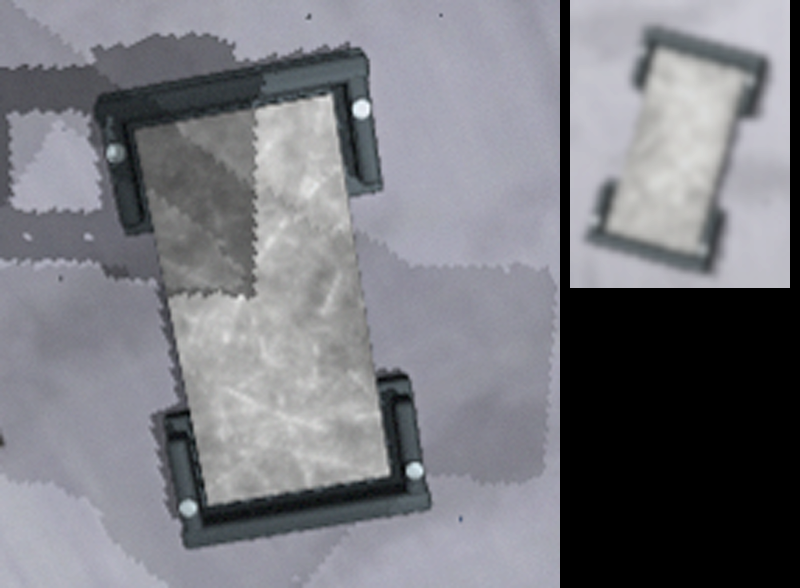

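The plate's corners in the wrist crop are (134,128), (332,94), (390,476) and (207,506). In the top crop they are (655,48), (750,70), (698,248) and (608,225).

Run:
```python
from h import *
import pickle
c=pickle.load(open('w2.pkl','rb'));t=pickle.load(open('d0.pkl','rb'))['top']
w=np.array([(134,128),(332,94),(390,476),(207,506)])/2.8+[225,100]
# same physical corners in top: w0=(low x world,+y)...
u=(np.array([(655,48),(750,70),(698,248),(608,225)])-[570,0])/4+[190,262]
for z in (16,):
    a=plane(c,w,z);b=plane(t,u,z)
    print(a.round(1).tolist(),b.round(1).tolist(),a.mean(0),b.mean(0))
    e=[np.linalg.norm(a[i]-a[i-1]).round(1) for i in range(4)];print(e)
    d=(a[2]+a[3]-a[0]-a[1]);print('axis',np.degrees(np.arctan2(d[1],d[0])))
    d=(b[0]+b[1]-b[2]-b[3]);print('axis top',np.degrees(np.arctan2(d[1],d[0])))
# correspondences by nearest
from scipy.spatial.distance import cdist
j=cdist(a,b).argmin(1);print(j)
print(np.array([tri([c,t],[w[i],u[j[i]]]) for i in range(4)]).round(1))
```

```text
[[403.9, 309.9, 16.0], [421.9, 368.7, 16.0], [541.7, 332.9, 16.0], [524.0, 273.5, 16.0]] [[540.3, 334.2, 16.0], [523.7, 270.3, 16.0], [406.5, 306.9, 16.0], [423.2, 367.0, 16.0]] [472.851971   321.24604812  16.        ] [473.42309722 319.61931712  16.        ]
[np.float64(125.5), np.float64(61.5), np.float64(125.0), np.float64(62.0)]
axis -16.72042628138481
axis top -16.493833220669682
[2 3 0 1]
[[404.8 308.9   5.7]
 [422.5 369.2   7.4]
 [540.1 333.2  20.3]
 [524.7 271.9  11.2]]
```

```bash
python3 -m pendant '{"dp":[[-0.035,-0.045,0],[-0.07,-0.09,0],[-0.105,-0.135,0],[-0.14,-0.18,0],[-0.175,-0.225,-0.01],[-0.21,-0.27,-0.02],[-0.25,-0.32,-0.02],[-0.258,-0.327,-0.02]],"rotation":[[0,0,0.12],[0,0,0.24],[0,0,0.36],[0,0,0.48],[0,0,0.6],[0,0,0.72],[0,0,0.82],[0,0,0.838]]}' >/dev/null;python3 -m pendant '{"dp":[[0,0,0],[0,0,0]],"rotation":[[0,0,0],[0,0,0]]}'
python3 - <<'E'
from h import *
import pickle
c=cap('wrist');pickle.dump(c,open('f1.pkl','wb'));print(c['T'][:3,3])
m=cv2.resize(c['im'][:300],(800,375));cv2.imwrite('pics/f1.png',cv2.convertScaleAbs(m,alpha=1.3)[:,:,::-1])
E
```

```text
time: 2.62
tool_pos: [555.9, -88.4, 246.9]
tcp_rot: [3.142, -0.001, 1.842]
contact_force: [-0.6, 1.2, 0.8]
grip_width: 91.7
finger_force: 0.0
[536.49763179 -18.7579928  404.09195031]
```

```bash
python3 -m pendant '{"dp":[[-0.06,-0.03,0],[-0.08,-0.05,0],[-0.08,-0.05,0],[-0.08,-0.05,0]],"rotation":[[0,0,0],[0,0,0],[0,0,0],[0,0,0]]}'
python3 - <<'E'
from h import *
import pickle
c=cap('wrist');pickle.dump(c,open('f2.pkl','wb'));print(c['T'][:3,3])
a=pickle.load(open('f1.pkl','rb'))
m=np.vstack([cv2.resize(x['im'][:300],(640,300)) for x in (a,c)]);cv2.imwrite('pics/f12.png',cv2.convertScaleAbs(m,alpha=1.3)[:,:,::-1])
E
```

```text
time: 3.18
tool_pos: [529.7, -179.3, 246.9]
tcp_rot: [3.141, -0.0, 1.841]
contact_force: [-0.4, 0.8, 0.5]
grip_width: 91.6
finger_force: 0.0
[ 510.24591192 -109.67775092  404.09692072]
```

View pics/f12.png

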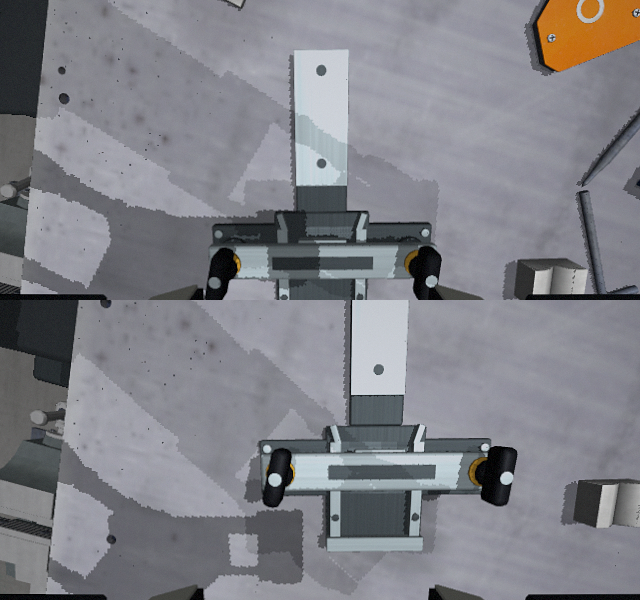

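The upper half of the picture is f1: tongue end corners (295,51) and (349,50), step at (295,187) and (347,185), knob tops (214,283) and (431,282). The lower half is f2, with 300 rows added: step at (351,395) and (403,395), knob tops (275,480) and (506,478). The wings stand almost along the slide direction.

Run:
```python
from h import *
import pickle
a=pickle.load(open('f1.pkl','rb'));b=pickle.load(open('f2.pkl','rb'))
def sub(c,p,w=4):
    g=cv2.cvtColor(c['im'],cv2.COLOR_RGB2GRAY);p=np.array(p,np.float32).reshape(-1,1,2)
    return cv2.cornerSubPix(g,p,(w,w),(-1,-1),(3,40,.01)).reshape(-1,2)
p=sub(a,[(295,51),(349,50),(295,187),(347,185)]);q=sub(b,[(351,95),(403,95)]);print(p.round(1).tolist(),q.round(1).tolist())
def disc(c,p):
    x,y=p;g=cv2.cvtColor(c['im'],cv2.COLOR_RGB2GRAY)[y-9:y+10,x-9:x+10]
    m=(g>g[4:-4,4:-4].max()*.6).astype(np.uint8);n,l,s,ce=cv2.connectedComponentsWithStats(m);k=l[9,9];return ce[k]+[x-9,y-9],s[k,4]
ka=[disc(a,(214,283)),disc(a,(431,282))];kb=[disc(b,(275,180)),disc(b,(506,178))];print(ka,kb)
kn,kf=[tri([a,b],[ka[i][0],kb[i][0]]) for i in (0,1)];print('knob tops',kn,kf)
print('step tri',tri([a,b],[p[2],q[0]]),tri([a,b],[p[3],q[1]]))
w=plane(a,p,16);w2=plane(b,q,16);print(w.round(1).tolist(),w2.round(1).tolist())
for n,v in (('tongue',w[2]+w[3]-w[0]-w[1]),):
    print(n,np.degrees(np.arctan2(v[1],v[0])),np.linalg.norm(v)/2)
v=kf-kn;print('knob axis-90',np.degrees(np.arctan2(v[1],v[0]))-90,np.linalg.norm(v[:2]),(kn+kf)/2)
v=w[2]+w[3]-w[0]-w[1];u=v/np.linalg.norm(v);print('origin from step',(w[2]+w[3])/2+64*u,(w2[0]+w2[1])/2+64*u)
# wings angle: dark mask around knob top
for n,c,k in (('near',b,(275,180)),('far',b,(506,178))):
    x,y=k;g=cv2.cvtColor(c['im'],cv2.COLOR_RGB2GRAY)
    m=np.zeros_like(g);m[y-38:y+38,x-24:x+24]=g[y-38:y+38,x-24:x+24]<32
    m=cv2.morphologyEx(m,cv2.MORPH_OPEN,np.ones((3,3)));r=[z for z in cv2.findContours(m,0,2)[0]];r=max(r,key=cv2.contourArea);print(n,cv2.minAreaRect(r))
```

```text
[[292.79998779296875, 53.099998474121094], [347.8999938964844, 48.900001525878906], [295.6000061035156, 185.39999389648438], [346.3999938964844, 185.3000030517578]] [[350.5, 94.30000305175781], [403.5, 94.19999694824219]]
[(array([214.04545455, 282.40909091]), np.int32(110)), (array([432.53846154, 280.67692308]), np.int32(130))] [(array([274.30935252, 179.35971223]), np.int32(139)), (array([508.39473684, 178.50526316]), np.int32(190))]
knob tops [ 491.51737305 -154.11530906   97.5389152 ] [ 657.41700049 -107.27139383   96.25987619]
step tri [533.12224319 -75.33084558  14.51563175] [578.7683234  -62.54057412  13.47483839]
[[501.6, 34.5, 16.0], [546.3, 50.4, 16.0], [533.1, -75.1, 16.0], [578.7, -62.3, 16.0]] [[533.1, -75.5, 16.0], [578.2, -62.8, 16.0]]
tongue -73.95812182660066 115.62777867049239
knob axis-90 -74.2322840934316 172.38630681720963 [ 574.46718677 -130.69335145   96.89939569]
origin from step [ 573.55304688 -130.20972218   16.        ] [ 573.31305206 -130.64837406   16.        ]
near ((278.7884521484375, 177.5576934814453), (25.691213607788086, 59.61930847167969), 11.309932708740234)
far ((496.1199645996094, 174.84002685546875), (32.73603820800781, 59.38997268676758), 10.30484676361084)
```

Run:
```python
from h import *
import pickle
b=pickle.load(open('f2.pkl','rb'))
m=np.hstack([cv2.resize(b['im'][y-40:y+40,x-40:x+40],(400,400),interpolation=2) for x,y in ((275,180),(506,178))])
cv2.imwrite('pics/k.png',cv2.convertScaleAbs(m,alpha=2.5)[:,:,::-1])
```

```text
(no output)
```

View pics/k.png

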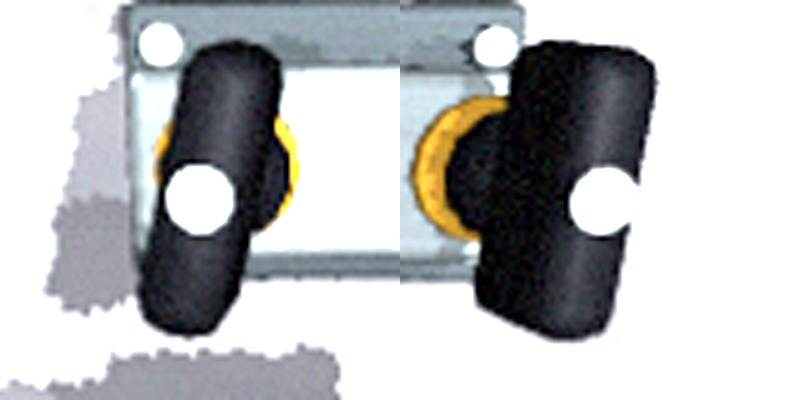

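The crop shows both wings with the upper end leaning right, the near one about 10.9° and the far one about 10.2°. Both wings therefore start at a world yaw of about 95°. The fixture origin is at (573.5,-130.5), yaw -74.1°, and triangulation puts the step at z 14 and the knob tops at z 97. Now back to the nest.

```bash
python3 -m pendant '{"dp":[[0.06,0.009,0],[0.12,0.018,0],[0.18,0.027,0],[0.24,0.037,0],[0.3,0.047,0.02],[0.36,0.057,0.04],[0.42,0.067,0.06],[0.48,0.076,0.08]],"rotation":[[0,0,-0.13],[0,0,-0.26],[0,0,-0.39],[0,0,-0.52],[0,0,-0.65],[0,0,-0.78],[0,0,-0.91],[0,0,-1.009]]}' >/dev/null;python3 -m pendant '{"dp":[[0,0,0],[0,0,0]],"rotation":[[0,0,0],[0,0,0]]}'
cat >> h.py <<'E'
def goto(P,yaw):
    "shift (mm, tool axes) and world-yaw rest to P with tool now"
    o=get_obs();M=R.from_euler('xyz',o['tcp_rot']).as_matrix()
    print('now',o['tool_pos'].round(1),o['tcp_rot'].round(3),'dp mm',(M.T@(np.array(P)-o['tool_pos'])).round(1),'rotz',(-(np.radians(yaw)-o['tcp_rot'][2])).round(3),'F',o['contact_force'].round(1),'w',round(o['grip_width'],1))
E
python3 -c "
from h import *
goto([473,320.6,4],163.3)"
```

```text
time: 4.47
tool_pos: [475.2, 297.3, 168.7]
tcp_rot: [-3.141, 0.0, 2.851]
contact_force: [-0.2, 0.3, 0.1]
grip_width: 91.8
finger_force: 0.0
now [475.2 297.3 168.7] [-3.141  0.     2.851] dp mm [  8.8  21.7 164.7] rotz 0.001 F [-0.2  0.3  0.1] w 91.8
```

```bash
python3 -m pendant '{"dp":[[0.009,0.022,0.03],[0.009,0.022,0.08],[0.009,0.022,0.13],[0.009,0.022,0.155],[0.009,0.022,0.163],[0.009,0.022,0.163]],"rotation":[[0,0,0],[0,0,0],[0,0,0],[0,0,0],[0,0,0],[0,0,0]]}'; python3 -m pendant '{"dp":[[0,0,0],[0,0,0],[0,0,0],[0,0,0],[0,0,0]],"rotation":[[0,0,0],[0,0,0],[0,0,0],[0,0,0],[0,0,0]]}' 0.05
```

```text
time: 5.22
tool_pos: [474.3, 319.7, 6.4]
tcp_rot: [3.141, 0.001, 2.848]
contact_force: [-0.9, -0.2, 0.4]
grip_width: 92.0
finger_force: 0.0
time: 5.85
tool_pos: [473.8, 320.5, 6.1]
tcp_rot: [3.141, 0.001, 2.849]
contact_force: [-0.2, 0.5, 5.1]
grip_width: 61.3
finger_force: 30.0
```

```bash
python3 -m pendant '{"dp":[[0,0,-0.03],[0,0,-0.08],[0,0,-0.11],[0,0,-0.11]],"rotation":[[0,0,0],[0,0,0],[0,0,0],[0,0,0]]}';python3 -c "
from h import *
goto([539.5,-11.2,110],105.9)"
```

```text
time: 6.35
tool_pos: [474.3, 320.6, 117.1]
tcp_rot: [3.139, 0.003, 2.849]
contact_force: [0.5, -1.0, -3.8]
grip_width: 61.4
finger_force: 30.0
now [474.3 320.6 117.1] [3.139e+00 3.000e-03 2.849e+00] dp mm [-158.1 -298.9    6.7] rotz 1.001 F [ 0.5 -1.  -3.8] w 61.4
```

```bash
python3 -m pendant '{"dp":[[-0.015,-0.025,0],[-0.037,-0.067,0],[-0.063,-0.117,0],[-0.089,-0.167,0],[-0.115,-0.217,0],[-0.14,-0.265,0],[-0.155,-0.292,0],[-0.158,-0.299,0]],"rotation":[[0,0,0.13],[0,0,0.27],[0,0,0.42],[0,0,0.57],[0,0,0.72],[0,0,0.87],[0,0,0.97],[0,0,1.001]]}' >/dev/null;python3 -m pendant '{"dp":[[0,0,0],[0,0,0]],"rotation":[[0,0,0],[0,0,0]]}'
python3 - <<'E'
from h import *
import pickle
goto([539.5,-11.2,13],105.9)
c=cap('wrist');pickle.dump(c,open('g1.pkl','wb'))
m=c['im'];cv2.imwrite('pics/g1.png',cv2.convertScaleAbs(m,alpha=1.3)[:,:,::-1])
E
```

```text
time: 7.6
tool_pos: [537.8, -10.4, 114.9]
tcp_rot: [-3.14, -0.001, 1.85]
contact_force: [0.6, 1.0, -3.2]
grip_width: 61.3
finger_force: 30.0
now [537.8 -10.4 114.9] [-3.14e+00 -1.00e-03  1.85e+00] dp mm [ -1.3   1.6 101.9] rotz 0.002 F [ 0.6  1.  -3.2] w 61.3
```

View pics/g1.png

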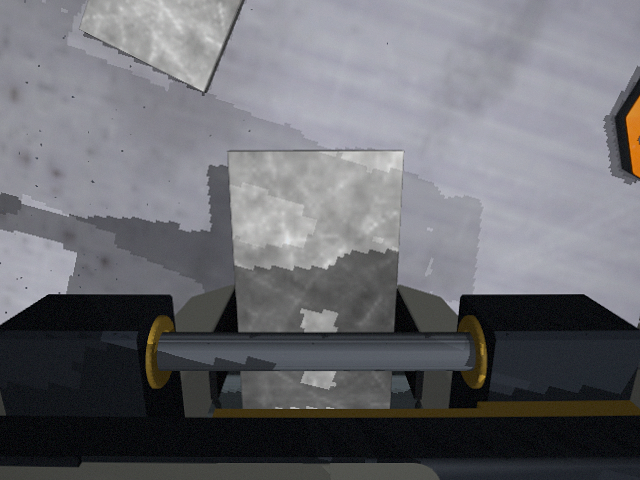

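The held plate hangs level, with its rear edge on row 151 between (228,151) and (403,151), centred between the fingers. Lower it onto the tongue.

```bash
python3 -m pendant '{"dp":[[-0.001,0.002,0.05],[-0.001,0.002,0.085],[-0.001,0.002,0.098],[-0.001,0.002,0.102],[-0.001,0.002,0.103]],"rotation":[[0,0,0],[0,0,0],[0,0,0],[0,0,0],[0,0,0]]}';python3 -c "
from h import *
import pickle
goto([539.5,-11.2,12],105.9)
c=pickle.load(open('g1.pkl','rb'));q=plane(c,[[228,151],[403,151]],124.9);d=q.mean(0)-[537.8,-10.4,0];print('rear mid vs tcp along -ex,ey',-d[0]*.274+d[1]*.962,d[0]*.962+d[1]*.274)"
```

```text
time: 8.28
tool_pos: [541.6, -12.0, 13.6]
tcp_rot: [3.14, 0.001, 1.848]
contact_force: [0.7, -0.8, -3.1]
grip_width: 61.0
finger_force: 30.0
now [541.6 -12.   13.6] [3.140e+00 1.000e-03 1.848e+00] dp mm [ 1.3 -1.8  1.6] rotz 0.0 F [ 0.7 -0.8 -3.1] w 61.0
rear mid vs tcp along -ex,ey 63.934770711902885 -0.09728444726025387
```

```bash
python3 -m pendant '{"dp":[[0.001,-0.001,0.001],[0.001,-0.001,0.002],[0.001,-0.001,0.002]],"rotation":[[0,0,0],[0,0,0],[0,0,0]]}'
```

```text
time: 8.65
tool_pos: [539.9, -11.4, 12.1]
tcp_rot: [3.14, 0.001, 1.848]
contact_force: [-2.4, 1.2, 5.4]
grip_width: 61.2
finger_force: 30.0
```

```bash
python3 -m pendant '{"dp":[[0,0,0],[0,0,0],[0,0,0],[0.02,0,0],[0.045,0,0],[0.055,0,0],[0.055,0,0]],"rotation":[[0,0,0],[0,0,0],[0,0,0],[0,-0.1,0],[0,-0.22,0],[0,-0.34,0],[0,-0.35,0]]}' 0.085;python3 - <<'E'
from h import *
import pickle
o=get_obs();print(o['tool_pos'],o['tcp_rot'])
p=o['tool_pos']-[573.5,-130.5,0];print('fixture xy',p[0]*.274-p[1]*.962,p[0]*.962+p[1]*.274)
c=cap('wrist');pickle.dump(c,open('g2.pkl','wb'));t=cap('top');s=cap('scene')
m=np.zeros((480,800,3),np.uint8);m[:300,:400]=cv2.resize(c['im'],(400,300));m[:300,400:800]=cv2.resize(t['im'][205:325,295:455],(400,300),interpolation=2)
cv2.imwrite('pics/g2.png',cv2.convertScaleAbs(m[:300],alpha=1.3)[:,:,::-1])
E
```

```text
time: 9.52
tool_pos: [523.7, 43.6, 10.1]
tcp_rot: [-3.14, 0.35, 1.853]
contact_force: [-0.7, 0.2, -0.7]
grip_width: 85.5
finger_force: 0.0
[523.66936832  43.56711601  10.12348224] [-3.14014808  0.35002253  1.85289272]
fixture xy -181.1061586791311 -0.24267788913661548
```

View pics/g2.png

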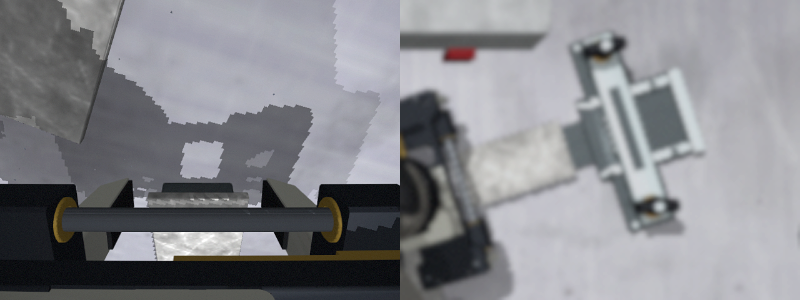

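The plate lies on the tongue between the open fingers, its rear edge near (147..247,194) in the left half. In the top view its front edge reaches the step near (575,160).

```bash
cat >> h.py <<'E'
def F(x,y,z): return np.array([573.5+.274*x+.962*y,-130.5-.962*x+.274*y,z])
def fx():
    o=get_obs();p=o['tool_pos']-[573.5,-130.5,0];return np.array([p[0]*.274-p[1]*.962,p[0]*.962+p[1]*.274,p[2]]).round(1)
E
python3 - <<'E'
from h import *
import pickle
c=pickle.load(open('g2.pkl','rb'));g=cv2.cvtColor(c['im'],cv2.COLOR_RGB2GRAY)
print(g[295:325,300].tolist())
for r in(306,310,314):
    q=plane(c,[[235,r],[395,r]],22)-[573.5,-130.5,0];print(r,(q[:,0]*.274-q[:,1]*.962).round(1),(q[:,0]*.962+q[:,1]*.274).round(1))
goto(F(-178,0,11),105.9)
E
```

```text
[29, 28, 31, 29, 27, 25, 30, 30, 27, 30, 30, 24, 36, 50, 58, 58, 56, 61, 61, 61, 62, 62, 68, 80, 81, 81, 96, 103, 106, 106]
306 [-194.6 -194.9] [-30.  29.]
310 [-192.6 -192.9] [-30.2  29.2]
314 [-190.5 -190.8] [-30.4  29.4]
now [524.7  41.1  10.6] [-3.142  0.349  1.848] dp mm [-0.5 -0.1 -0.3] rotz -0.001 F [ 0.5 -0.6 -0.2] w 84.8
```

```bash
python3 -m pendant '{"dp":[[0,0,0],[0,0,0],[0,0,0],[0,0,0]],"rotation":[[0,0,0],[0,0,0],[0,0,0],[0,0,0]]}' 0.05; python3 -m pendant '{"dp":[[-0.0094,0,0.0034],[-0.0188,0,0.0068],[-0.0282,0,0.0103],[-0.0376,0,0.0137],[-0.047,0,0.0171],[-0.0564,0,0.0205],[-0.0564,0,0.0205]],"rotation":[[0,0,0],[0,0,0],[0,0,0],[0,0,0],[0,0,0],[0,0,0],[0,0,0]]}';python3 -c "
from h import *
print(fx())
goto(F(-118,0,11),105.9);save(cap('top'),'t3')"
```

```text
time: 10.18
tool_pos: [524.5, 41.0, 10.7]
tcp_rot: [3.142, 0.35, 1.847]
contact_force: [-1.1, -1.5, 0.2]
grip_width: 61.3
finger_force: 30.0
time: 11.05
tool_pos: [541.0, -17.5, 10.7]
tcp_rot: [-3.141, 0.351, 1.847]
contact_force: [1.2, -2.0, 1.1]
grip_width: 61.2
finger_force: 30.0
[-117.6   -0.3   10.7]
now [541.  -17.5  10.7] [-3.141  0.351  1.847] dp mm [ 0.3  0.3 -0.5] rotz -0.001 F [ 1.2 -2.   1.1] w 61.2
```

```bash
python3 -m pendant '{"dp":[[-0.0094,0,0.0034],[-0.0188,0,0.0068],[-0.0282,0,0.0103],[-0.0376,0,0.0137],[-0.047,0,0.0171],[-0.047,0,0.0171]],"rotation":[[0,0,0],[0,0,0],[0,0,0],[0,0,0],[0,0,0],[0,0,0]]}';python3 -c "
from h import *
print(fx(),get_obs()['moment'])
goto(F(-55,0,11),105.9)"
```

```text
time: 11.85
tool_pos: [554.8, -65.8, 10.8]
tcp_rot: [3.142, 0.351, 1.847]
contact_force: [1.6, -3.2, 1.4]
grip_width: 61.3
finger_force: 30.0
[-67.4  -0.3  10.8] [-0.21886334 -0.06938139  0.04676914]
now [554.8 -65.8  10.8] [3.142 0.351 1.847] dp mm [-11.7   0.3   4. ] rotz -0.002 F [ 1.6 -3.2  1.4] w 61.3
```

```bash
python3 -m pendant '{"dp":[[-0.0028,0,0.001],[-0.0056,0,0.002],[-0.0084,0,0.003],[-0.0113,0,0.0041],[-0.0113,0,0.0041]],"rotation":[[0,0,0],[0,0,0],[0,0,0],[0,0,0],[0,0,0]]}';python3 -m pendant '{"dp":[[-0.0014,0,0.0005],[-0.0019,0,0.0007],[-0.0019,0,0.0007]],"rotation":[[0,0,0],[0,0,0],[0,0,0]]}';python3 -c "
from h import *
print(fx(),get_obs()['moment'])"
```

```text
time: 12.48
tool_pos: [557.7, -76.3, 10.5]
tcp_rot: [-3.141, 0.35, 1.848]
contact_force: [-0.8, -0.8, -1.5]
grip_width: 61.3
finger_force: 30.0
time: 12.85
tool_pos: [558.1, -77.9, 10.5]
tcp_rot: [-3.141, 0.35, 1.848]
contact_force: [0.3, -0.2, -3.9]
grip_width: 61.3
finger_force: 30.0
[-54.8  -0.5  10.5] [ 0.44880916  0.21701754 -0.0666337 ]
```

```bash
python3 -m pendant '{"dp":[[-0.0009,0,0.0003],[-0.0019,0,0.0007],[-0.0019,0,0.0007]],"rotation":[[0,0,0],[0,0,0],[0,0,0]]}';python3 -m pendant '{"dp":[[-0.0009,0,0.0003],[-0.0019,0,0.0007],[-0.0019,0,0.0007]],"rotation":[[0,0,0],[0,0,0],[0,0,0]]}';python3 -c "
from h import *
print(fx(),get_obs()['moment'])"
```

```text
time: 13.22
tool_pos: [558.8, -79.9, 10.7]
tcp_rot: [-3.142, 0.35, 1.848]
contact_force: [0.4, -0.4, -3.6]
grip_width: 61.5
finger_force: 30.0
time: 13.6
tool_pos: [559.3, -81.2, 10.5]
tcp_rot: [3.141, 0.349, 1.848]
contact_force: [-1.1, 5.4, -3.1]
grip_width: 61.4
finger_force: 30.0
[-51.3  -0.2  10.5] [1.20904886 0.29535306 0.00570595]
```

```bash
python3 -m pendant '{"dp":[[0.0012,0,-0.0004],[0.0019,0,0.0014],[0.0026,0,0.0034],[0.0026,0,0.0034]],"rotation":[[0,0,0],[0,0,0],[0,0,0],[0,0,0]]}';python3 -c "
from h import *
print(fx(),get_obs()['moment'])"
```

```text
time: 14.1
tool_pos: [559.3, -80.7, 6.8]
tcp_rot: [3.141, 0.35, 1.848]
contact_force: [-0.8, 0.2, -1.4]
grip_width: 61.1
finger_force: 30.0
[-51.8  -0.    6.8] [ 0.28978193  0.11760017 -0.01223593]
```

```bash
python3 -m pendant '{"dp":[[0,0,0],[0,0,0],[0,0,0],[0.02,0,-0.007],[0.055,0,-0.02],[0.075,0,-0.05],[0.075,0,-0.1],[0.075,0,-0.14]],"rotation":[[0,0,0],[0,0,0],[0,0,0],[0,0,0],[0,0,0],[0,0.1,0],[0,0.22,0],[0,0.34,0]]}' 0.075;python3 - <<'E'
from h import *
import pickle
print(fx())
c=cap('wrist');pickle.dump(c,open('g4.pkl','wb'))
cv2.imwrite('pics/g4.png',cv2.convertScaleAbs(c['im'],alpha=1.5)[:,:,::-1])
goto(F(-60,0,230),105.9)
E
```

```text
time: 15.1
tool_pos: [526.9, 34.7, 114.5]
tcp_rot: [3.139, 0.006, 1.85]
contact_force: [0.6, -1.6, -1.0]
grip_width: 75.0
finger_force: 0.0
[-171.7    0.5  114.5]
now [530.   34.2 119.4] [3.131 0.004 1.849] dp mm [-110.8   -2.2 -110.1] rotz 0.001 F [ 3.2 -1.9  3.6] w 74.9
```

Move over the fixture to check the seating. This is also the way to the knobs.

```bash
python3 -m pendant '{"dp":[[-0.03,0,-0.05],[-0.06,0,-0.1],[-0.11,0,-0.13],[-0.16,0,-0.13],[-0.18,0,-0.13],[-0.18,0,-0.13]],"rotation":[[0,0,0],[0,0,0],[0,0,0],[0,0,0],[0,0,0],[0,0,0]]}' 0.045;python3 - <<'E'
from h import *
import pickle
print(fx())
c=cap('wrist');pickle.dump(c,open('g4.pkl','wb'))
m=cv2.resize(c['im'][60:300,190:590],(800,480),interpolation=2)
cv2.imwrite('pics/g4.png',cv2.convertScaleAbs(m,alpha=1.4)[:,:,::-1])
E
```

```text
time: 15.9
tool_pos: [575.2, -139.2, 243.3]
tcp_rot: [-3.14, 0.009, 1.846]
contact_force: [0.4, 1.3, -0.1]
grip_width: 45.0
finger_force: 0.0
[  8.8  -0.7 243.3]
```

View pics/g4.png

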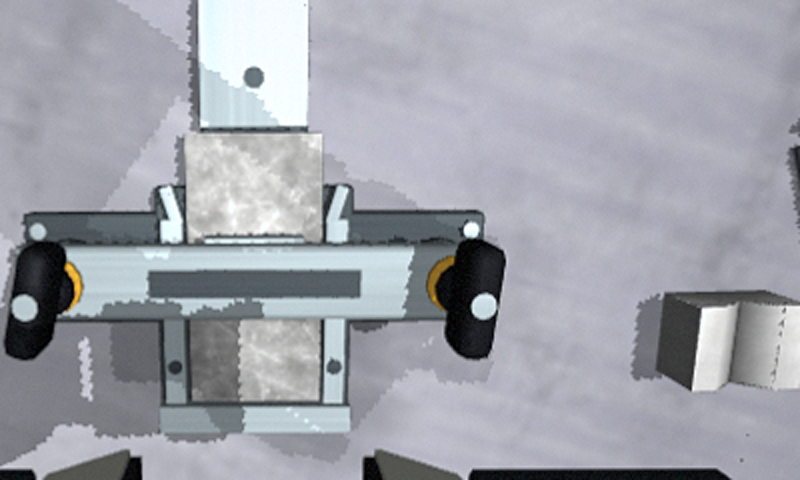

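The plate is seated. A dark gap shows at the step (row 130), it lies between the rails and reaches the end stop (row 404). The knobs stand unchanged at (23,307) and (484,305).

```bash
python3 -c "
from h import *
print(get_obs()['joint_positions'].round(2));goto([491.5,-154,68],95)"
```

```text
[-0.36  0.45  1.31 -0.01  1.38 -0.64]
now [ 575.1 -137.9  243.4] [-3.14   0.009  1.847] dp mm [  8.8 -84.6 175.5] rotz 0.189 F [-0.5 -0.1  0.1] w 45.0
```

```bash
python3 -m pendant '{"dp":[[0.004,-0.04,0.04],[0.009,-0.08,0.08],[0.009,-0.085,0.11],[0.009,-0.085,0.11]],"rotation":[[0,0,0.1],[0,-0.009,0.18],[0,-0.009,0.189],[0,-0.009,0.189]]}';python3 -c "
from h import *
goto([491.5,-154,68],95)"
```

```text
time: 16.45
tool_pos: [489.9, -152.0, 132.7]
tcp_rot: [-3.14, 0.016, 1.66]
contact_force: [-0.1, 0.9, -0.1]
grip_width: 44.9
finger_force: 0.0
now [ 489.9 -152.   132.7] [-3.14   0.016  1.66 ] dp mm [-1.1  1.5 64.7] rotz 0.002 F [-0.1  0.9 -0.1] w 44.9
```

```bash
python3 -m pendant '{"dp":[[-0.001,0.002,0.03],[-0.001,0.002,0.06],[-0.001,0.002,0.065],[-0.001,0.002,0.065]],"rotation":[[0,0.016,0],[0,0.016,0],[0,0.016,0],[0,0.016,0]]}';python3 -m pendant '{"dp":[[0,0,0],[0,0,0],[0,0,0],[0,0,0]],"rotation":[[0,0,0],[0,0,0],[0,0,0],[0,0,0]]}' 0.005;python3 -c "
from h import *
goto([491.5,-154,68],95);print(get_obs()['moment'])"
```

```text
time: 16.95
tool_pos: [495.0, -155.9, 70.3]
tcp_rot: [3.137, 0.003, 1.66]
contact_force: [1.2, -0.0, -0.0]
grip_width: 44.6
finger_force: 0.0
time: 17.45
tool_pos: [492.1, -156.5, 69.6]
tcp_rot: [-3.141, 0.003, 1.659]
contact_force: [-9.0, -3.2, 7.7]
grip_width: 14.1
finger_force: 30.8
now [ 492.1 -156.5   69.6] [-3.141e+00  3.000e-03  1.659e+00] dp mm [ 2.6 -0.4  1.6] rotz 0.001 F [-9.  -3.2  7.7] w 14.1
[-0.44709217  1.13867968 -0.0562347 ]
```

```bash
python3 -m pendant '{"dp":[[0.001,-0.001,0],[0.002,-0.001,0],[0.002,-0.001,0],[0.002,-0.001,0],[0.002,-0.001,0],[0.002,-0.001,0],[0.002,-0.001,0]],"rotation":[[0,0,0.1],[0,0,0.25],[0,0,0.4],[0,0,0.55],[0,0,0.7],[0,0,0.85],[0,0,0.85]]}';python3 -c "
from h import *
goto([491.5,-154,68],95);print(get_obs()['moment'])"
```

```text
time: 18.32
tool_pos: [489.8, -155.5, 69.6]
tcp_rot: [3.141, 0.005, 0.808]
contact_force: [-14.7, -7.0, 10.0]
grip_width: 13.8
finger_force: 30.5
now [ 489.8 -155.5   69.6] [3.141 0.005 0.808] dp mm [2.2 0.2 1.6] rotz -0.85 F [-14.7  -7.   10. ] w 13.8
[-1.48062213  2.0565656  -0.06827488]
```

```bash
python3 -m pendant '{"dp":[[0,0,0],[0,0,0],[0,0,-0.03],[0,0,-0.05]],"rotation":[[0,0,0],[0,0,0],[0,0,0],[0,0,0]]}' 0.045;python3 -c "
from h import *
goto([656.5,-107.3,115],95);print(get_obs()['moment'])"
```

```text
time: 18.82
tool_pos: [493.1, -154.1, 120.1]
tcp_rot: [3.137, -0.001, 0.809]
contact_force: [0.5, 1.2, 0.5]
grip_width: 44.2
finger_force: 0.0
now [ 493.1 -154.1  120.1] [ 3.137e+00 -1.000e-03  8.090e-01] dp mm [146.6  85.9   5.6] rotz -0.849 F [0.5 1.2 0.5] w 44.2
[-0.10315576  0.11977793  0.0200576 ]
```

```bash
python3 -m pendant '{"dp":[[0.03,0.017,0],[0.075,0.044,0],[0.12,0.07,0],[0.146,0.085,0],[0.146,0.085,0],[0.146,0.085,0]],"rotation":[[0,0,-0.17],[0,0,-0.34],[0,0,-0.51],[0,0,-0.68],[0,0,-0.849],[0,0,-0.849]]}';python3 -c "
from h import *
goto([656.5,-107.3,69],95)"
```

```text
time: 19.58
tool_pos: [655.0, -106.6, 118.9]
tcp_rot: [3.14, 0.002, 1.657]
contact_force: [-0.9, -0.1, -0.2]
grip_width: 44.8
finger_force: 0.0
now [ 655.  -106.6  118.9] [3.140e+00 2.000e-03 1.657e+00] dp mm [-0.7  1.3 49.9] rotz -0.001 F [-0.9 -0.1 -0.2] w 44.8
```

```bash
python3 -m pendant '{"dp":[[-0.001,0.001,0.03],[-0.001,0.001,0.05],[-0.001,0.001,0.05]],"rotation":[[0,0,0],[0,0,0],[0,0,0]]}';python3 -m pendant '{"dp":[[0,0,0],[0,0,0],[0,0,0],[0,0,0]],"rotation":[[0,0,0],[0,0,0],[0,0,0],[0,0,0]]}' 0.005;python3 -c "
from h import *
goto([656.5,-107.3,68],95);print(get_obs()['moment'])"
```

```text
time: 19.95
tool_pos: [654.8, -108.0, 67.9]
tcp_rot: [-3.141, 0.001, 1.654]
contact_force: [1.2, 0.1, 0.2]
grip_width: 44.7
finger_force: 0.0
time: 20.45
tool_pos: [655.3, -108.2, 70.1]
tcp_rot: [3.141, 0.003, 1.658]
contact_force: [-4.7, 0.0, 5.3]
grip_width: 13.8
finger_force: 30.2
now [ 655.3 -108.2   70.1] [3.141e+00 3.000e-03 1.658e+00] dp mm [0.8 1.3 2.1] rotz -0.0 F [-4.7  0.   5.3] w 13.8
[-0.10597503  0.93126748  0.06741185]
```

Good grasp. Turn the far knob 0.85 rad, release and lift.

```bash
python3 -m pendant '{"dp":[[0,-0.001,0],[0,-0.001,0],[0,-0.001,0],[0,-0.001,0],[0,-0.001,0],[0,-0.001,0],[0,-0.001,0]],"rotation":[[0,0,0.1],[0,0,0.25],[0,0,0.4],[0,0,0.55],[0,0,0.7],[0,0,0.85],[0,0,0.85]]}';python3 -m pendant '{"dp":[[0,0,0],[0,0,0],[0,0,-0.03],[0,0,-0.05]],"rotation":[[0,0,0],[0,0,0],[0,0,0],[0,0,0]]}' 0.045;python3 -c "
from h import *
goto([490.5,-155.5,119],46.3);print(get_obs()['moment'])"
```

```text
time: 21.32
tool_pos: [654.1, -107.8, 70.1]
tcp_rot: [3.14, 0.001, 0.806]
contact_force: [-5.9, 0.9, 6.1]
grip_width: 13.5
finger_force: 30.4
time: 21.82
tool_pos: [655.6, -108.4, 120.5]
tcp_rot: [3.137, -0.001, 0.808]
contact_force: [-0.3, 0.1, -0.3]
grip_width: 44.2
finger_force: 0.0
now [ 655.6 -108.4  120.5] [ 3.137e+00 -1.000e-03  8.080e-01] dp mm [-148.1  -86.7    0.9] rotz -0.0 F [-0.3  0.1 -0.3] w 44.2
[-0.06373497  0.13621572 -0.0075862 ]
```

```bash
python3 -m pendant '{"dp":[[-0.03,-0.0175,0],[-0.075,-0.044,0],[-0.12,-0.07,0],[-0.148,-0.087,0],[-0.148,-0.087,0.02],[-0.148,-0.087,0.05],[-0.148,-0.087,0.05]],"rotation":[[0,0,0],[0,0,0],[0,0,0],[0,0,0],[0,0,0],[0,0,0],[0,0,0]]}';python3 -m pendant '{"dp":[[0,0,0],[0,0,0],[0,0,0],[0,0,0]],"rotation":[[0,0,0],[0,0,0],[0,0,0],[0,0,0]]}' 0.005;python3 -c "
from h import *
goto([490.5,-155.5,69],46.3);print(get_obs()['moment'])"
```

```text
time: 22.7
tool_pos: [488.9, -154.7, 67.7]
tcp_rot: [3.141, 0.001, 0.808]
contact_force: [0.4, -0.2, -0.7]
grip_width: 45.3
finger_force: 0.0
time: 23.2
tool_pos: [490.2, -155.1, 69.8]
tcp_rot: [3.137, -0.001, 0.808]
contact_force: [-0.1, 1.6, 3.2]
grip_width: 14.0
finger_force: 30.3
now [ 490.2 -155.1   69.8] [ 3.137e+00 -1.000e-03  8.080e-01] dp mm [-0.1  0.5  0.8] rotz -0.0 F [-0.1  1.6  3.2] w 14.0
[ 0.11962781  0.324294   -0.0843649 ]
```

```bash
python3 -m pendant '{"dp":[[0,0,0],[0,0,0],[0,0,0],[0,0,0],[0,0,0],[0,0,0],[0,0,0]],"rotation":[[0,0,0.1],[0,0,0.25],[0,0,0.4],[0,0,0.55],[0,0,0.7],[0,0,0.85],[0,0,0.85]]}';python3 -c "
from h import *
print(get_obs()['moment'])";python3 -m pendant '{"dp":[[0,0,0],[0,0,0],[0,0,-0.03],[0,0,-0.05]],"rotation":[[0,0,0],[0,0,0],[0,0,0],[0,0,0]]}' 0.045;python3 -c "
from h import *
goto([655.3,-108,119],46.3)"
```

```text
time: 24.08
tool_pos: [489.5, -153.4, 69.7]
tcp_rot: [-3.141, -0.002, -0.044]
contact_force: [-1.9, 7.7, 7.9]
grip_width: 14.0
finger_force: 30.3
[ 1.35441629  0.5431571  -0.05462756]
time: 24.58
tool_pos: [490.2, -155.4, 120.0]
tcp_rot: [3.139, -0.004, -0.042]
contact_force: [-0.1, 0.4, -0.8]
grip_width: 44.0
finger_force: 0.0
now [ 490.2 -155.4  120. ] [ 3.139 -0.004 -0.042] dp mm [163.  -54.3   1.5] rotz -0.85 F [-0.1  0.4 -0.8] w 44.0
```

```bash
python3 -m pendant '{"dp":[[0.03,-0.01,0],[0.08,-0.027,0],[0.13,-0.044,0],[0.163,-0.054,0],[0.163,-0.054,0],[0.163,-0.054,0.02],[0.163,-0.054,0.05],[0.163,-0.054,0.05]],"rotation":[[0,0,-0.18],[0,0,-0.36],[0,0,-0.54],[0,0,-0.72],[0,0,-0.85],[0,0,-0.85],[0,0,-0.85],[0,0,-0.85]]}';python3 -m pendant '{"dp":[[0,0,0],[0,0,0],[0,0,0],[0,0,0]],"rotation":[[0,0,0],[0,0,0],[0,0,0],[0,0,0]]}' 0.005;python3 -m pendant '{"dp":[[0,0,0],[0,0,0],[0,0,0],[0,0,0],[0,0,0],[0,0,0],[0,0,0]],"rotation":[[0,0,0.1],[0,0,0.25],[0,0,0.4],[0,0,0.55],[0,0,0.7],[0,0,0.85],[0,0,0.85]]}';python3 -c "
from h import *
print(get_obs()['moment'])"
```

```text
time: 25.58
tool_pos: [653.4, -107.8, 66.8]
tcp_rot: [-3.141, 0.002, 0.808]
contact_force: [0.2, 0.3, 0.5]
grip_width: 44.7
finger_force: 0.0
time: 26.08
tool_pos: [654.5, -107.3, 70.3]
tcp_rot: [3.139, -0.0, 0.808]
contact_force: [-3.8, 3.8, 5.6]
grip_width: 13.7
finger_force: 30.0
time: 26.95
tool_pos: [654.3, -106.7, 70.3]
tcp_rot: [3.141, -0.001, -0.044]
contact_force: [-4.8, 4.1, 5.6]
grip_width: 14.0
finger_force: 30.0
[ 0.87021432  1.01718101 -0.05786778]
```

```bash
python3 -m pendant '{"dp":[[0,0,0],[0,0,0],[0,0,-0.03],[0,0,-0.05]],"rotation":[[0,0,0],[0,0,0],[0,0,0],[0,0,0]]}' 0.045;python3 -c "
from h import *
goto([490,-155,119],-2.4)"
```

```text
time: 27.45
tool_pos: [655.4, -108.4, 120.6]
tcp_rot: [3.139, -0.004, -0.042]
contact_force: [0.8, 0.4, 0.1]
grip_width: 44.4
finger_force: 0.0
now [ 655.4 -108.4  120.6] [ 3.139 -0.004 -0.042] dp mm [-163.3   53.6    1. ] rotz -0.001 F [0.8 0.4 0.1] w 44.4
```

```bash
python3 -m pendant '{"dp":[[-0.03,0.01,0],[-0.08,0.027,0],[-0.13,0.044,0],[-0.163,0.054,0],[-0.163,0.054,0],[-0.163,0.054,0.02],[-0.163,0.054,0.05],[-0.163,0.054,0.05]],"rotation":[[0,0,0],[0,0,0],[0,0,0],[0,0,0],[0,0,0],[0,0,0],[0,0,0],[0,0,0]]}';python3 -m pendant '{"dp":[[0,0,0],[0,0,0],[0,0,0],[0,0,0]],"rotation":[[0,0,0],[0,0,0],[0,0,0],[0,0,0]]}' 0.005;python3 -m pendant '{"dp":[[0,0,0],[0,0,0],[0,0,0],[0,0,0],[0,0,0],[0,0,0]],"rotation":[[0,0,0.1],[0,0,0.25],[0,0,0.4],[0,0,0.55],[0,0,0.7],[0,0,0.7]]}';python3 -c "
from h import *
print(get_obs()['moment'])"
```

```text
time: 28.45
tool_pos: [489.7, -154.6, 67.6]
tcp_rot: [3.141, 0.0, -0.042]
contact_force: [0.4, -0.5, -0.6]
grip_width: 45.0
finger_force: 0.0
time: 28.95
tool_pos: [490.5, -153.6, 69.9]
tcp_rot: [-3.141, -0.004, -0.043]
contact_force: [1.7, 8.9, 4.3]
grip_width: 13.8
finger_force: 30.3
time: 29.7
tool_pos: [490.7, -152.9, 69.9]
tcp_rot: [-3.138, -0.003, -0.744]
contact_force: [3.3, 12.3, 4.4]
grip_width: 14.0
finger_force: 30.4
[ 1.49532846 -0.17149109 -0.0611024 ]
```

Not at the stop yet, so turn on in small steps.

```bash
for i in 1 2; do python3 -m pendant '{"dp":[[0,0,0],[0,0,0]],"rotation":[[0,0,0.07],[0,0,0.07]]}' | grep -E "rot|force"; python3 -c "
from h import *
print(get_obs()['moment'].round(3))"; done
```

```text
tcp_rot: [-3.138, -0.003, -0.813]
contact_force: [3.7, 12.3, 4.3]
finger_force: 30.4
[ 1.492 -0.158 -0.009]
tcp_rot: [-3.138, -0.003, -0.882]
contact_force: [3.8, 12.3, 4.2]
finger_force: 31.1
[ 1.684 -0.336  0.516]
```

```bash
python3 -m pendant '{"dp":[[0,0,0],[0,0,0]],"rotation":[[0,0,0.03],[0,0,0.03]]}' | grep -E "rot|force"; python3 -c "
from h import *
print(get_obs()['moment'].round(3))"
python3 -m pendant '{"dp":[[0,0,0],[0,0,0],[0,0,-0.03],[0,0,-0.05]],"rotation":[[0,0,0],[0,0,0],[0,0,0],[0,0,0]]}' 0.045;python3 -c "
from h import *
goto([655.3,-108,119],-2.4)"
```

```text
tcp_rot: [-3.138, -0.003, -0.911]
contact_force: [3.0, 12.9, 3.6]
finger_force: 32.1
[ 1.818 -0.321  0.73 ]
time: 30.95
tool_pos: [490.0, -155.5, 120.2]
tcp_rot: [-3.141, -0.005, -0.913]
contact_force: [0.3, -0.1, -0.9]
grip_width: 44.6
finger_force: 0.0
now [ 490.  -155.5  120.2] [-3.141 -0.005 -0.913] dp mm [  63.5 -159.8    1.6] rotz -0.871 F [ 0.3 -0.1 -0.9] w 44.6
```

```bash
python3 -m pendant '{"dp":[[0.012,-0.03,0],[0.031,-0.078,0],[0.05,-0.127,0],[0.063,-0.16,0],[0.063,-0.16,0],[0.063,-0.16,0.02],[0.063,-0.16,0.05],[0.063,-0.16,0.05]],"rotation":[[0,0,-0.18],[0,0,-0.36],[0,0,-0.54],[0,0,-0.72],[0,0,-0.871],[0,0,-0.871],[0,0,-0.871],[0,0,-0.871]]}';python3 -m pendant '{"dp":[[0,0,0],[0,0,0],[0,0,0],[0,0,0]],"rotation":[[0,0,0],[0,0,0],[0,0,0],[0,0,0]]}' 0.005;python3 -m pendant '{"dp":[[0,0,0],[0,0,0],[0,0,0],[0,0,0],[0,0,0],[0,0,0]],"rotation":[[0,0,0.1],[0,0,0.25],[0,0,0.4],[0,0,0.55],[0,0,0.7],[0,0,0.7]]}';python3 -c "
from h import *
print(get_obs()['moment'])"
```

```text
time: 31.95
tool_pos: [653.3, -107.0, 67.0]
tcp_rot: [3.14, 0.002, -0.042]
contact_force: [-0.3, -0.0, 0.1]
grip_width: 44.9
finger_force: 0.0
time: 32.45
tool_pos: [655.5, -106.7, 70.4]
tcp_rot: [3.14, -0.004, -0.041]
contact_force: [-0.5, 2.6, 2.2]
grip_width: 14.1
finger_force: 30.0
time: 33.2
tool_pos: [655.4, -106.9, 70.4]
tcp_rot: [-3.141, -0.005, -0.74]
contact_force: [-1.1, 1.9, 5.4]
grip_width: 14.3
finger_force: 30.0
[ 0.21953343  0.46363128 -0.04317495]
```

```bash
for i in 1 2; do python3 -m pendant '{"dp":[[0,0,0],[0,0,0]],"rotation":[[0,0,0.06],[0,0,0.06]]}' | grep -E "rot|force"; python3 -c "
from h import *
print(get_obs()['moment'].round(3))"; done
```

```text
tcp_rot: [-3.141, -0.005, -0.798]
contact_force: [-1.3, 1.7, 5.4]
finger_force: 30.0
[0.254 0.471 0.009]
tcp_rot: [-3.141, -0.005, -0.857]
contact_force: [-1.7, 1.0, 5.3]
finger_force: 30.0
[0.21  0.489 0.252]
```

```bash
python3 -m pendant '{"dp":[[0,0,0],[0,0,0]],"rotation":[[0,0,0.05],[0,0,0.05]]}' | grep -E "rot|force"; python3 -c "
from h import *
print(get_obs()['moment'].round(3))"
python3 -m pendant '{"dp":[[0,0,0],[0,0,0],[0,0,-0.03],[0,0,-0.05]],"rotation":[[0,0,0],[0,0,0],[0,0,0],[0,0,0]]}' 0.045
python3 -m pendant '{"dp":[[0,0,-0.05],[-0.03,0.03,-0.1],[-0.06,0.06,-0.13],[-0.09,0.09,-0.13],[-0.09,0.09,-0.13]],"rotation":[[0,0,-0.18],[0,0,-0.36],[0,0,-0.54],[0,0,-0.72],[0,0,-0.85]]}'
python3 - <<'E'
from h import *
import pickle
c=cap('wrist');t=cap('top')
m=np.zeros((600,800,3),np.uint8);m[:300,:400]=cv2.resize(c['im'],(400,300));m[:300,400:]=cv2.resize(t['im'][215:305,340:460],(400,300),interpolation=2)
m[300:,:400]=cv2.resize(cap('scene')['im'][230:350,280:440],(400,300),interpolation=2)
cv2.imwrite('pics/e1.png',cv2.convertScaleAbs(m,alpha=1.4)[:,:,::-1])
E
```

```text
tcp_rot: [-3.14, -0.005, -0.907]
contact_force: [-0.9, 0.5, 4.8]
finger_force: 31.0
[0.147 0.31  0.657]
time: 34.45
tool_pos: [655.1, -107.0, 120.2]
tcp_rot: [-3.141, -0.004, -0.91]
contact_force: [-1.0, 0.3, -0.0]
grip_width: 44.3
finger_force: 0.0
time: 35.08
tool_pos: [525.6, -90.1, 249.7]
tcp_rot: [3.139, -0.002, -0.056]
contact_force: [0.4, -1.0, 0.4]
grip_width: 44.8
finger_force: 0.0
```

View pics/e1.png

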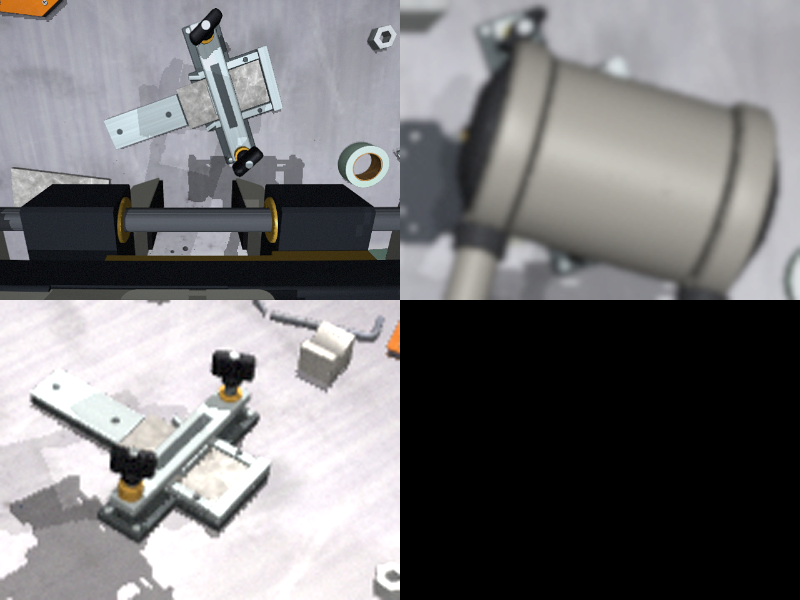

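The plate is seated under the bar, and the bar lies level. Both wings, at (205,25) and (247,160), are parallel and at their stops. The nut and tape roll look undisturbed, and the gripper is clear.

```bash
python3 -c "
from plant import workorder
print(workorder.close_job())"
```

```text
the job is handed in; nothing more can be done
None
```

The job is handed in: the plate sits flat in the pocket, both knobs were turned by turns to their stops so the bar is down on it, and the gripper was clear after about 35 s; the nut, tape roll and magnet were never approached.

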